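# Top up the tube rack and hold the tote's gate open

### The arm

A 6-joint arm with a two-finger parallel gripper is mounted at the origin on the work surface. World frame = base frame: x ahead of the robot, y to its left, z up, the work surface at z = 0. Lengths are in mm, angles in rad, forces in N, time in s.
With the tool pointing down it reaches from about 250 to 850 mm from the base axis. Payload 12.5 kg.
Tool frame: the origin (TCP) lies on the centre line of the jaws, within the pads' length; the fingertips stand 17 mm ahead of it and the grasp point (between the pads) lies 2 mm behind it; z points along the fingers, y is the line along which they close (so a half turn about z gives the same grasp; the last joint's range is limited). The gripper opens to 93 mm and grips with 3 to 60 N. Pads are 15 mm wide; open, the fingers measure 128 mm over their backs; the gripper's body (75 mm by 188 mm) begins 65 mm behind the grasp point.
Start: joints at [1.211, 0.351, 1.652, -0, 1.139, -0.085], TCP at [149.213, 529.358, 235.633] pointing down, gripper open.
Joint ranges: [-2.75, 2.75], [-0.79, 2.1], [0.01, 2.65], [-1.57, 4.71], [0.07, 3.14], [-2.87, 2.87]. Speed limits (rad/s): [2.22, 2.22, 2.79, 3.14, 3.14, 3.14].

### API

Orientations are given as a unit quaternion [w, x, y, z].
In Python, from cell import arm gives the robot as it stands.
- The arm moves only by the tool carry_out, never from a script. Its argument "series" is a list of rows, each a list of 2 entries, a list of its own where there are three numbers: the shift along the tool's x, y, z in mm, then the turn, a rotation vector about the tool's x, y, z in degrees. In form: [[[x, y, z], [ax, ay, az]], ...]. A call has 1 to 8 rows; each row is the pose to reach, as a shift and turn from the pose commanded when the call began, along the tool's axes at that moment; what a row does not reach only later rows make up. A row lasts 1/12 s, in which the tool goes at most 41.7 mm and 7.16 degrees, less where a joint would pass 70% of its speed; a pose out of reach is approached as far as the arm can. A call with a gripper value outside its range is refused whole. "grip" is the opening, from 0 (shut) to 1 (fully open), set as the call begins (left out, the last holds). The fingers move at their own pace and stop on an object; the grip force is fixed at half the most. Time passes only in rows, so rows that repeat a pose let the fingers close. It gives the time, the measured TCP pose, the force, the opening and the grip force at its end, in the units of the state.
- arm.read_state(): the state, without advancing time (a new reading comes with each control period).
- arm.capture(name): name is "scene" or "top" or "wrist"; returns a dict with "frame" (400x640x3 uint8, red, green, blue), "fx", "fy", "cx", "cy" (pixels), "k1" (the pictures are not rectified: a ray, as slopes to the right and down, at radius r is drawn at 1 + k1 r^2 times it, then the intrinsics apply), "pose" (4x4, takes a point from camera to world coordinates). Camera axes: x right, y up, looking along -z (the intrinsics and any distortion apply to the point x, -y, -z); pixel columns grow to the right and rows downward; lengths in mm; the calibration is good to about 2 mm. A picture is of the moment at which its call begins. There is no depth.
- arm.hand_in(): hands the job in; it is judged then, once.
The state is a dict: "time_s": time; "joint_positions": joint angles; "joint_vel": joint speeds; "tau": joint torques, N m; "tool_pos": TCP position; "ee_rot": TCP orientation; "force": force on the tool from outside, world axes, zero at the start; "ft_torque": the same for the moment, N m; "grip_width": finger opening in mm; "grip_force": force on a finger pad.
Only numpy, scipy, OpenCV 4.12 (cv2) and the standard library are available. Lean on these libraries where they do the work, as an engineer would, in place of code of your own. Each camera call takes 0.05 s, during which the arm holds its last target. There are 200 camera calls.

### The job

Get the next rack ready to be loaded: stand the two spare tubes from the bench in the two empty holes of the white tube rack, right down on its floor, leaving the other tubes in their holes and the rest of the bench undisturbed. Then open the grey metal tote for a colleague who will slide the rack in: squeeze the main catch on its right side wall (seen from the robot) so that the gate springs ajar, next squeeze the safety catch on the gate itself and, holding on to the gate, swing it out towards the robot past its half-open detent. Finish while still holding the gate with the gripper, wide open at about a right angle to the tote's front or more; it is spring-loaded and swings back if let go.

Things in the scene. Friction and masses are not known exactly. Their poses are not given: they have to be found in the camera images.
- rack: White tube rack fixed on the bench, 236 mm long (its x) x 60 wide x 60 high: 6 mm floor, and a 10 mm top plate (50 to 60 mm up) with five round 32 mm holes in a row along x, 44 mm apart. Origin: centre of its underside; z up. Three holes hold tubes, two are empty; which ones varies.
- hole1 (a point): Hole 1 of the rack (-88 mm along its x): the point on the rack floor, 6 mm above the bench, on the hole's axis; the hole's mouth is 54 mm higher. A seated tube's origin lies here.
- hole2 (a point): Hole 2 of the rack (-44 mm along its x): the point on the rack floor, 6 mm above the bench, on the hole's axis; the hole's mouth is 54 mm higher. A seated tube's origin lies here.
- hole3 (a point): Hole 3 of the rack (0 mm along its x): the point on the rack floor, 6 mm above the bench, on the hole's axis; the hole's mouth is 54 mm higher. A seated tube's origin lies here.
- hole4 (a point): Hole 4 of the rack (+44 mm along its x): the point on the rack floor, 6 mm above the bench, on the hole's axis; the hole's mouth is 54 mm higher. A seated tube's origin lies here.
- hole5 (a point): Hole 5 of the rack (+88 mm along its x): the point on the rack floor, 6 mm above the bench, on the hole's axis; the hole's mouth is 54 mm higher. A seated tube's origin lies here.
- spare1: Spare tube standing on the bench, nearer the robot: pale screw-cap centrifuge tube with a flat foot, 115 mm tall, body 29 mm in diameter (foot tapered to 23), blue cap 33 mm in diameter from 99 to 115 mm up; 35 to 70 g. Origin: centre of the foot; z up the tube.
- spare2: Second spare tube, the same, standing free on the bench farther from the robot.
- rack_tube1: One of the three tubes already in the rack (same shape, origin at the centre of the foot); it must stay in its hole.
- rack_tube2: One of the three tubes already in the rack (same shape, origin at the centre of the foot); it must stay in its hole.
- rack_tube3: One of the three tubes already in the rack (same shape, origin at the centre of the foot); it must stay in its hole.
- tote: Grey sheet-metal tote for tube racks, fixed on the bench: open-topped, 280 mm deep (its x) x 208 wide (y), walls 100 high; a middle wall makes two lanes (left: a loaded rack, tube tops 136 mm above the bench; right: empty). The gate closes its front (-x, towards the robot). Origin: centre of its underside; z up, y to the left at yaw 0.
- gate_panel: The gate: grey metal panel 5 mm thick closing the tote's front, 12 to 238 mm from the hinge, 14 to 98 mm above the bench. The upright hinge is at the tote's left (+y) front corner. Origin: on the hinge axis at bench height; -y points along the panel to the free end, -x out of the front face (to the robot when shut); z up.
- gate (a joint): Gate angle: 0 shut, grows as the free end swings out to the robot (clockwise from above), stop at 1.7. A spring (0.2 to 0.4 N m) pulls it shut. It sits at 0.01; squeezing the main catch lets a plunger push it ajar to about 0.08; the safety catch keeps it below 0.12. A ball detent resists at about 0.7 to 1.0 (0.5 N m) and stops a freed gate at about 1.0. Wide open: 1.35 or more.
- catch1_grip (a point): Main catch, on the tote's right wall just behind the gate's free end: point midway between two upright white tabs, 128 mm above the bench. Tabs side by side along the tote's y, 22 mm wide (x) x 6 thick, 106 to 142 mm above the bench, plate below at 103. Squeezed from 52 to 33 mm over their outer faces (3 to 7 N each) they free the gate; let go, they spring out and do not re-catch it.
- catch2_grip (a point): Safety catch, on top of the gate 108 mm from the hinge: point midway between two tabs like the main catch's (same size, travel and force), side by side along the gate's y, 22 mm in front of the panel's mid-plane, 128 mm above the bench; moves and turns with the gate. Keep both squeezed until the gate is past 0.25 rad; the tabs are also the handle to swing it.
- catch2_l (a joint): Travel of the left (+y) tab of the safety catch: 0 out, 0.0095 m fully squeezed; the catch lets go at about 0.0075 m.
- catch2_r (a joint): Travel of the right (-y) tab of the safety catch: 0 out, 0.0095 m fully squeezed; the catch lets go at about 0.0075 m.
- wash_bottle: Bystander: white plastic bottle, 68 mm in diameter, 170 mm tall, left of the tote. Origin under its centre.
- reagent_bottle: Bystander: glass bottle with blue cap, 72 mm in diameter, 150 mm tall, left of the tote. Origin under its centre.
- beaker: Bystander: glass beaker, 68 mm in diameter, 90 mm tall, right of the rack. Origin under its centre.
- tip_box: Bystander: pipette-tip box 118 x 78 x 60 mm, right of the tote. Origin under its centre.
- vial: Bystander: small capped vial, 32 mm in diameter, 55 mm tall, between robot and spare tubes. Origin under its centre.
- marker: Bystander: marker pen lying down, 120 mm long, 13 mm thick, right of the rack. Origin under its middle.
There are look-alikes about, which are no part of the job. What is shaped like the rack_tube2 but green or yellow is not meant. What is shaped like the spare1 but red is not meant.

How it is judged (in metres and radians):
On the way, in this order (a step that is already met when the one before it is completed fails the run):
1. both spare tubes stand in empty rack holes, down on the rack floor (foot within 5 mm of the hole's floor point, upright within 0.1 rad), let go ((distance between spare1 and hole1 below 0.005 m or distance between spare1 and hole2 below 0.005 m or distance between spare1 and hole3 below 0.005 m or distance between spare1 and hole4 below 0.005 m or distance between spare1 and hole5 below 0.005 m) and angle between each of spare1, spare2's own z axis and vertical below 0.1 rad and (distance between spare2 and hole1 below 0.005 m or distance between spare2 and hole2 below 0.005 m or distance between spare2 and hole3 below 0.005 m or distance between spare2 and hole4 below 0.005 m or distance between spare2 and hole5 below 0.005 m) and contact force between the fingers and spare1 below 0.1 N and contact force between the fingers and spare2 below 0.1 N), for 0.2 s.
2. the main catch has been squeezed and the gate has sprung ajar (0.05 to 0.2 rad) (value of joint gate between 0.05 and 0.2 rad), for 0.1 s.
3. both tabs of the safety catch are squeezed (over 4.5 mm each) with the gate ajar (value of joint each of catch2_l, catch2_r above 0.0045 m and value of joint gate above 0.03 rad), for 0.1 s.
4. the gate is swung past its detent (over 1.2 rad) (value of joint gate above 1.2 rad), for 0.1 s.
At the end, for the whole second after the job is handed in: the fingers hold the gate (contact force over 1 N) still, at 1.35 rad or more, and the five tubes stand in the five holes, each foot within 5 mm of its hole's floor point and upright within 0.1 rad (value of joint gate above 1.35 rad and velocity of joint gate between -0.1 and 0.1 rad/s and contact force between the fingers and gate_panel above 1 N and (distance between spare1 and hole1 below 0.005 m or distance between spare1 and hole2 below 0.005 m or distance between spare1 and hole3 below 0.005 m or distance between spare1 and hole4 below 0.005 m or distance between spare1 and hole5 below 0.005 m) and angle between each of spare1, spare2, rack_tube1, rack_tube2, rack_tube3's own z axis and vertical below 0.1 rad and (distance between spare2 and hole1 below 0.005 m or distance between spare2 and hole2 below 0.005 m or distance between spare2 and hole3 below 0.005 m or distance between spare2 and hole4 below 0.005 m or distance between spare2 and hole5 below 0.005 m) and (distance between rack_tube1 and hole1 below 0.005 m or distance between rack_tube1 and hole2 below 0.005 m or distance between rack_tube1 and hole3 below 0.005 m or distance between rack_tube1 and hole4 below 0.005 m or distance between rack_tube1 and hole5 below 0.005 m) and (distance between rack_tube2 and hole1 below 0.005 m or distance between rack_tube2 and hole2 below 0.005 m or distance between rack_tube2 and hole3 below 0.005 m or distance between rack_tube2 and hole4 below 0.005 m or distance between rack_tube2 and hole5 below 0.005 m) and (distance between rack_tube3 and hole1 below 0.005 m or distance between rack_tube3 and hole2 below 0.005 m or distance between rack_tube3 and hole3 below 0.005 m or distance between rack_tube3 and hole4 below 0.005 m or distance between rack_tube3 and hole5 below 0.005 m)); the arm keeps its last pose, push and grip.
It fails at once if a bystander (bottle, beaker, tip box, vial or marker) is moved by more than 30 mm (distance of any of wash_bottle, reagent_bottle, beaker, tip_box, vial, marker from where it was at the start of the episode above 0.03 m).
It fails at once if a tube already in the rack is pulled up or shifted by more than 20 mm (distance of any of rack_tube1, rack_tube2, rack_tube3 from where it was at the start of the episode above 0.02 m).
It also fails if it takes over 72 s, if anything falls off the work surface, if the arm or the gripper's body presses on something with over 40 N, if the wrist force passes 120 N, or if a joint passes its speed limit or range.

## Working session

There is one attempt and no reset: what is moved stays moved. The work goes in short steps, Python scripts to look and compute and a tool call to move; the robot and the scene stay as the last step left them, time stands still between calls to the robot, and variables do not carry over. Pictures are saved under pics/ and viewed, at most 10 in all, crops included, and the job is handed in when it is done.

Besides the shell and the picture viewer there is one more tool, called as name([rows], argument=value, ...), one row to a line, values as JSON. carry_out: Moves the arm, as the interface text tells. Its arguments: {"type":"object","properties":{"series":{"type":"array","items":{"type":"array"}},"grip":{"type":"number"}},"required":["series"]}

```bash
ls; mkdir -p pics; cat > h.py <<'E'
import numpy as np, cv2
from cell import arm
from scipy.spatial.transform import Rotation as R
def cap(n):
    c=arm.capture(n); c['pose']=np.array(c['pose']); return c
def ray(c,u,v):
    x=np.array([(u-c['cx'])/c['fx'],(v-c['cy'])/c['fy']]); s=x.copy()
    for _ in range(20): s=x/(1+c['k1']*(s@s))
    d=c['pose'][:3,:3]@np.array([s[0],-s[1],-1]); return c['pose'][:3,3],d
def onz(c,u,v,z):
    o,d=ray(c,u,v); return o+d*(z-o[2])/d[2]
def proj(c,p):
    q=c['pose'][:3,:3].T@(np.array(p,float)-c['pose'][:3,3]); s=np.array([q[0],-q[1]])/-q[2]
    s=s*(1+c['k1']*(s@s)); return np.array([s[0]*c['fx']+c['cx'],s[1]*c['fy']+c['cy']])
def save(c,n,crop=None,k=1):
    f=cv2.cvtColor(c['frame'],cv2.COLOR_RGB2BGR)
    if crop: f=f[crop[1]:crop[3],crop[0]:crop[2]]
    cv2.imwrite('pics/'+n,cv2.resize(f,None,fx=k,fy=k,interpolation=cv2.INTER_CUBIC))
def Rt(st): 
    return R.from_quat(np.array(st['ee_rot'])[[1,2,3,0]])
def togo(p):  # shift in tool axes to reach world point p
    st=arm.read_state(); return Rt(st).inv().apply(np.array(p)-st['tool_pos'])
E
python3 - <<'E'
from h import *
for n in('scene','top'):
    c=cap(n); save(c,n+'1.png',k=1.25); print(n,c['pose'].round(3).tolist(),c['fx'],c['k1'])
print(arm.read_state())
E
```

```text
pics
scene [[0.623, -0.575, 0.53, 1143.138], [0.782, 0.475, -0.404, -419.812], [-0.02, 0.666, 0.746, 969.406], [0.0, 0.0, 0.0, 1.0]] 363.08774827373094 -0.034878450809650685
top [[-0.021, 0.994, -0.111, 394.827], [-1.0, -0.021, -0.001, 26.842], [-0.003, 0.111, 0.994, 1457.805], [0.0, 0.0, 0.0, 1.0]] 395.33521165831377 -0.045842541499299685
{'time_s': 0.1, 'joint_positions': array([ 1.21138782e+00,  3.51207058e-01,  1.65229007e+00,  1.21607255e-05,
        1.13910265e+00, -8.46166584e-02]), 'joint_vel': array([ 0.00026279, -0.00179024, -0.00132458, -0.00133183, -0.0001395 ,
       -0.00156977]), 'tau': array([-5.16655928e-04, -4.98029745e+01, -2.85701501e+01,  6.99805166e-02,
        2.39405909e-02, -4.33757759e-05]), 'tool_pos': array([149.12986942, 529.12482196, 235.16834249]), 'ee_rot': array([-1.16266592e-04,  1.36966553e-01,  9.90575545e-01, -4.89986476e-04]), 'force': array([ 0.10645242, -0.30403651,  0.3365746 ]), 'ft_torque': array([ 0.00227709, -0.00351476, -0.0833711 ]), 'grip_force': 0.0, 'grip_width': 93.12537003452377}
```

View pics/top1.png

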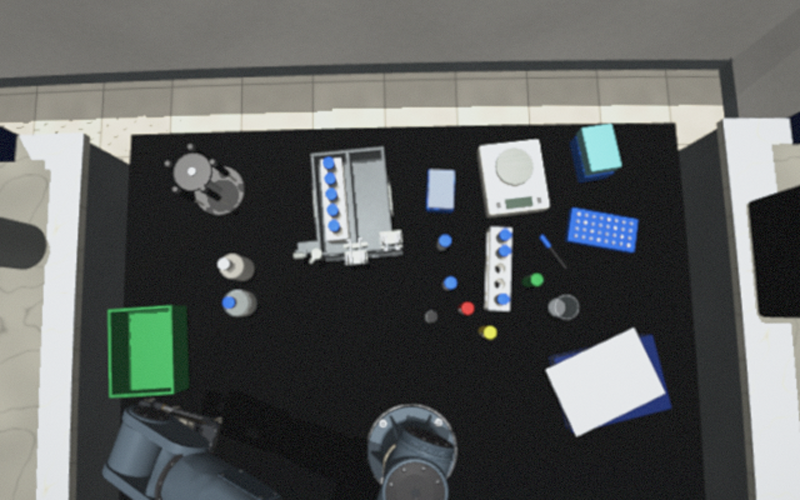

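View pics/scene1.png

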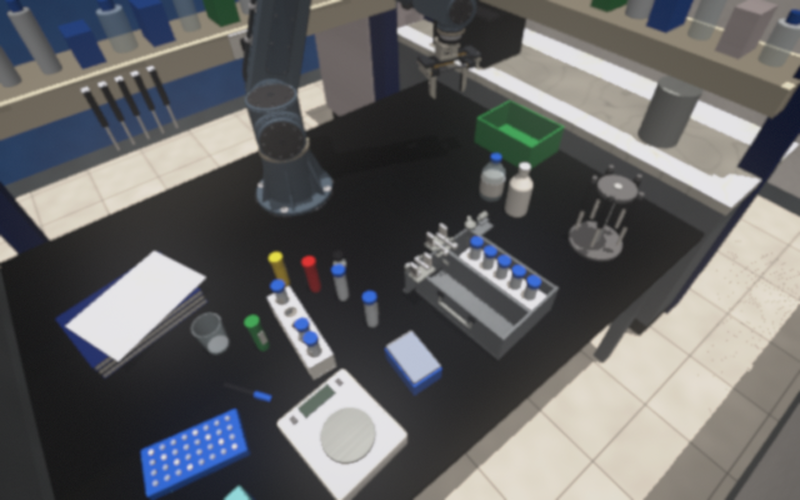

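The top view (800x500, 1.25x) shows spare candidates with blue caps at (450,283) and (445,241). Red (467,308), yellow (490,332) and green (536,280) are look-alikes. The rack is at x≈500, with caps at v≈235, 250 and 299 and empty holes at v≈268 and 283. The tote catches are near (392,238) and (355,250).

```bash
python3 - <<'E'
from h import *
for n in('top','scene'):
    c=cap(n); f=cv2.cvtColor(c['frame'],cv2.COLOR_RGB2HSV)
    m=cv2.inRange(f,(102,140,90),(122,255,255))
    N,l,s,ce=cv2.connectedComponentsWithStats(m)
    for i in range(1,N):
        if 15<s[i][4]<300:
            x,y,w,h,a=s[i]
            print(n,ce[i].round(1),w,h,a,[onz(c,*ce[i],z)[:2].round(0).tolist() for z in(113,119,134)])
    if n=='top':
        a=c['frame'][100:275,225:445]; 
        cv2.imwrite('pics/topcrop.png',cv2.resize(a[:,:,::-1],None,fx=3.6,fy=3.4,interpolation=cv2.INTER_CUBIC))
        g=cv2.inRange(f,(0,0,150),(180,70,255)); g[:, :380]=0;g[:,420:]=0;g[:175]=0;g[255:]=0
        k=max(cv2.findContours(cv2.morphologyEx(g,cv2.MORPH_CLOSE,np.ones((5,5))),0,2)[0],key=cv2.contourArea)
        r=cv2.minAreaRect(k);print(r); b=cv2.boxPoints(r); print([onz(c,*p,60)[:2].round(0).tolist() for p in b])
E
```

```text
top [462.4 118. ] 5 19 30 [[844.0, -492.0], [842.0, -490.0], [837.0, -484.0]]
top [262.4 129.6] 8 10 67 [[816.0, 214.0], [814.0, 214.0], [809.0, 211.0]]
top [475.8 138.5] 26 14 84 [[769.0, -534.0], [767.0, -532.0], [763.0, -526.0]]
top [263.6 142.4] 8 10 56 [[769.0, 210.0], [768.0, 209.0], [763.0, 207.0]]
top [264.7 155. ] 8 10 58 [[724.0, 207.0], [723.0, 206.0], [719.0, 204.0]]
top [265.7 167.7] 8 10 55 [[679.0, 204.0], [678.0, 203.0], [675.0, 201.0]]
top [345.7 167.2] 11 4 23 [[675.0, -74.0], [674.0, -73.0], [671.0, -72.0]]
top [266.8 180.4] 8 9 52 [[635.0, 200.0], [634.0, 199.0], [631.0, 197.0]]
top [403.7 187.6] 11 8 59 [[599.0, -271.0], [598.0, -270.0], [596.0, -267.0]]
top [355.9 191.8] 11 11 93 [[588.0, -106.0], [587.0, -106.0], [585.0, -104.0]]
top [435.8 192.4] 9 12 56 [[580.0, -382.0], [579.0, -380.0], [577.0, -375.0]]
top [403.2 200.5] 10 8 57 [[555.0, -268.0], [554.0, -266.0], [552.0, -263.0]]
top [360.3 225.7] 11 11 97 [[471.0, -117.0], [471.0, -117.0], [470.0, -115.0]]
top [401.9 239. ] 10 7 57 [[423.0, -257.0], [423.0, -256.0], [423.0, -253.0]]
top [182.1 241.5] 11 8 7
[... 1286 characters left out ...]
0 [[800.0, 226.0], [802.0, 221.0], [808.0, 210.0]]
scene [221.  228.2] 11 10 88 [[418.0, -258.0], [423.0, -260.0], [435.0, -262.0]]
scene [295. 237.] 13 11 118 [[586.0, -105.0], [590.0, -107.0], [600.0, -112.0]]
scene [ 58.6 248.6] 33 28 175 [[178.0, -672.0], [185.0, -670.0], [202.0, -666.0]]
scene [240.8 259.4] 10 10 78 [[553.0, -268.0], [557.0, -269.0], [567.0, -271.0]]
scene [ 69.1 279.6] 34 30 275 [[310.0, -673.0], [316.0, -671.0], [330.0, -666.0]]
scene [247.7 270.2] 11 11 88 [[595.0, -271.0], [599.0, -272.0], [609.0, -274.0]]
scene [334.7 300.4] 46 32 187 [[814.0, -143.0], [816.0, -145.0], [822.0, -150.0]]
scene [209.6 316.5] 15 10 91 [[651.0, -414.0], [654.0, -414.0], [663.0, -414.0]]
```

View pics/topcrop.png

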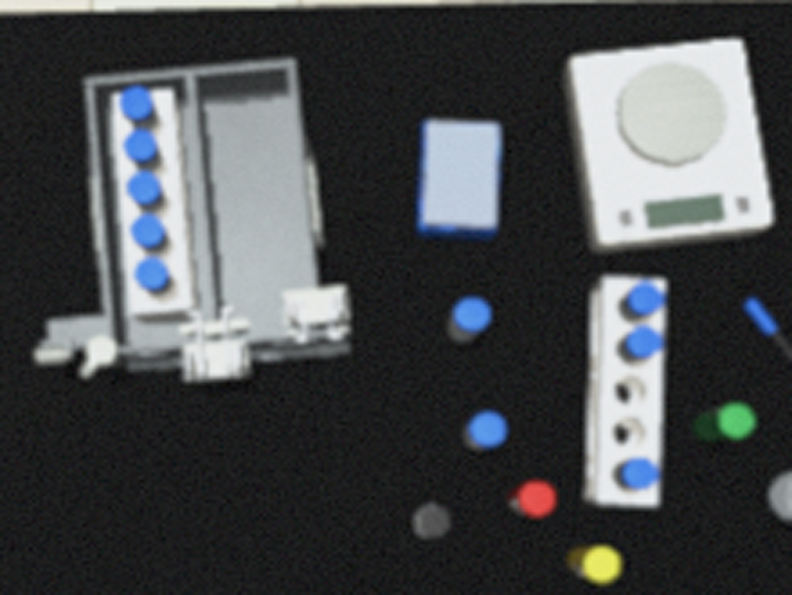

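Spares are confirmed as the blue-capped tubes at crop (487,430) and (472,315); red, yellow, green and the dark vial are excluded by colour. That puts spare1 at ≈(471,-117), spare2 at ≈(587,-106), and the empty holes at ≈(467,-260) and (511,-263). Moving above spare1.

carry_out([
  [[-485, -534, 10], [0, 0, -11]],
  [[-485, -534, 10], [0, 0, -11]],
  [[-485, -534, 10], [0, 0, -11]],
  [[-485, -534, 10], [0, 0, -11]],
  [[-485, -534, 10], [0, 0, -11]],
  [[-485, -534, 10], [0, 0, -11]],
  [[-485, -534, 10], [0, 0, -11]],
  [[-485, -534, 10], [0, 0, -11]],
])

```text
time_s: 0.87
tool_pos: [298.2, 229.4, 231.1]
ee_rot: [0.0, 0.041, 0.999, 0.0]
force: [1.0, 0.8, 0.3]
grip_width: 93.1
grip_force: 0.0
```

```bash
python3 -c "
from h import *
print(togo([471,-117,225]),arm.read_state()['tool_pos'],arm.read_state()['time_s'])"
```

```text
[-200.72311991 -331.01580293    6.10428981] [298.16052306 229.39239313 231.10902665] 0.8667
```

carry_out([
  [[-200, -331, 6], [0, 0, 0]],
  [[-200, -331, 6], [0, 0, 0]],
  [[-200, -331, 6], [0, 0, 0]],
  [[-200, -331, 6], [0, 0, 0]],
  [[-200, -331, 6], [0, 0, 0]],
  [[-200, -331, 6], [0, 0, 0]],
  [[-200, -331, 6], [0, 0, 0]],
  [[-200, -331, 6], [0, 0, 0]],
])

```text
time_s: 1.53
tool_pos: [446.5, -69.6, 225.9]
ee_rot: [0.0, 0.042, 0.999, 0.0]
force: [0.4, 1.6, 0.3]
grip_width: 92.8
grip_force: 0.0
```

carry_out([
  [[0, 0, 0], [0, 0, 0]],
  [[0, 0, 0], [0, 0, 0]],
  [[0, 0, 0], [0, 0, 0]],
])

```text
time_s: 1.78
tool_pos: [445.6, -67.0, 225.5]
ee_rot: [-0.0, 0.042, 0.999, 0.0]
force: [-0.0, 0.3, -0.1]
grip_width: 93.0
grip_force: 0.0
```

```bash
python3 - <<'E'
from h import *
c=cap('wrist');save(c,'w1.png');print(c['pose'].round(3).tolist(),c['fx'],arm.read_state()['tool_pos'],togo([471,-117,180]))
f=cv2.cvtColor(c['frame'],cv2.COLOR_RGB2HSV)
m=cv2.inRange(f,(102,140,90),(122,255,255))
N,l,s,ce=cv2.connectedComponentsWithStats(m)
for i in range(1,N):
  if s[i][4]>100: print(ce[i].round(1),s[i],[onz(c,*ce[i],z)[:2].round(1).tolist() for z in(113,119)])
E
```

```text
[[0.083, -0.965, -0.248, 375.919], [0.997, 0.08, 0.02, -61.813], [0.0, -0.249, 0.969, 375.263], [0.0, 0.0, 0.0, 1.0]] 291.08414513224346 [445.54398511 -66.512181   225.70138139] [-29.5464069  -48.23895859  45.66899972]
[16.  35.6] [  0   0  30  63 141] [[276.6, -314.1], [278.9, -308.4]]
[277.1 224.4] [257 213  36  36 239] [[461.4, -112.4], [459.4, -111.3]]
[297.  330.5] [283 314  32  47 395] [[580.5, -106.1], [575.8, -105.1]]
```

View pics/w1.png

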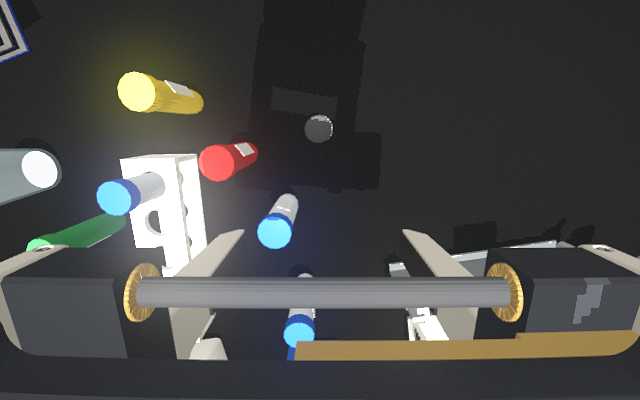

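The wrist view shows the spare1 cap top at (274,231), spare2 at (299,330), red (217,162), yellow (138,91), a seated rack tube at (115,197) and an empty hole at (155,222). I'll refine using the bright cap tops.

```bash
cat >> h.py <<'E'
def caps(c,z=115,lo=(95,90,200),amin=150):
    f=cv2.cvtColor(c['frame'],cv2.COLOR_RGB2HSV); m=cv2.inRange(f,lo,(125,255,255))
    for k in cv2.findContours(m,0,2)[0]:
        if cv2.contourArea(k)>amin and len(k)>5:
            e=cv2.fitEllipse(k); p=onz(c,*e[0],z); r=onz(c,e[0][0]+e[1][0]/2,e[0][1],z)-p
            print(np.round(e[0],1),np.round(e[1],1),p[:2].round(1),'r',np.linalg.norm(r).round(1))
E
python3 - <<'E'
from h import *
c=cap('wrist');caps(c); caps(c,121); print(togo([471,-117,180]))
E
```

```text
[297.5 333.8] [23.7 31.1] [ 583.3 -105.2] r 12.5
[273.5 232.2] [31.9 34.1] [ 468.3 -116. ] r 15.2
[113.2 197.7] [31.7 37.4] [ 422.4 -261.9] r 15.3
[297.5 333.8] [23.7 31.1] [ 578.5 -104.2] r 12.2
[273.5 232.2] [31.9 34.1] [ 466.2 -114.7] r 14.8
[113.2 197.7] [31.7 37.4] [ 421.4 -257.3] r 14.9
[-29.4651708  -48.45716053  45.8092274 ]
```

carry_out([
  [[-28, -48, 30], [0, 0, 0]],
  [[-28, -48, 60], [0, 0, 0]],
  [[-28, -48, 90], [0, 0, 0]],
  [[-28, -48, 110], [0, 0, 0]],
  [[-28, -48, 122], [0, 0, 0]],
  [[-28, -48, 122], [0, 0, 0]],
  [[-28, -48, 122], [0, 0, 0]],
])

```text
time_s: 2.47
tool_pos: [469.9, -116.6, 104.0]
ee_rot: [-0.0, 0.041, 0.999, 0.0]
force: [-1.5, -0.9, -0.1]
grip_width: 93.3
grip_force: 0.0
```

carry_out([
  [[0, 0, 0], [0, 0, 0]],
  [[0, 0, 0], [0, 0, 0]],
  [[0, 0, 0], [0, 0, 0]],
  [[0, 0, 0], [0, 0, 0]],
  [[0, 0, 0], [0, 0, 0]],
  [[0, 0, 0], [0, 0, 0]],
  [[0, 0, 0], [0, 0, 0]],
], grip=0.2)

```text
time_s: 3.05
tool_pos: [470.0, -117.5, 104.0]
ee_rot: [0.0, 0.041, 0.999, -0.0]
force: [0.4, 0.5, -0.2]
grip_width: 50.6
grip_force: 0.0
```

carry_out([
  [[0, 0, 0], [0, 0, 0]],
  [[0, 0, 0], [0, 0, 0]],
  [[0, 0, 0], [0, 0, 0]],
  [[0, 0, 0], [0, 0, 0]],
  [[0, 0, 0], [0, 0, 0]],
], grip=0.2)

```text
time_s: 3.47
tool_pos: [470.0, -117.5, 103.8]
ee_rot: [-0.0, 0.041, 0.999, 0.0]
force: [0.1, -0.5, 0.7]
grip_width: 32.4
grip_force: 30.0
```

carry_out([
  [[0, 0, -40], [0, 0, 0]],
  [[0, 0, -80], [0, 0, 0]],
  [[0, 0, -106], [0, 0, 0]],
  [[0, 0, -106], [0, 0, 0]],
  [[0, 0, -106], [0, 0, 0]],
])

```text
time_s: 3.88
tool_pos: [470.4, -117.6, 210.8]
ee_rot: [0.001, 0.041, 0.999, -0.0]
force: [0.6, 0.1, -1.6]
grip_width: 32.3
grip_force: 30.0
```

```bash
python3 - <<'E'
from h import *
st=arm.read_state();print(st['grip_width'],st['grip_force'],st['tool_pos'],st['joint_positions'])
c=cap('wrist');save(c,'w2.png');caps(c,121)
print([(h,togo([*h,210]).round(1)) for h in((467,-260),(511,-263))])
E
```

```text
32.27560258874906 29.999897181987762 [ 470.41833129 -117.63705769  210.77171566] [-3.41077508e-01  2.61614143e-01  1.84381638e+00 -1.93714286e-05
  1.03361043e+00 -1.82907602e+00]
[346. 320.] [27.7 32.5] [ 580.2 -105.1] r 13.3
[322.6 262.2] [54.9 60.4] [ 518.1 -122.4] r 24.7
[151.7 168. ] [35.3 40.2] [ 421.4 -257.4] r 15.0
[((467, -260), array([  -9. , -142.3,   -0.5])), ((511, -263), array([ -53.1, -141.7,   -0.5]))]
```

View pics/w2.png

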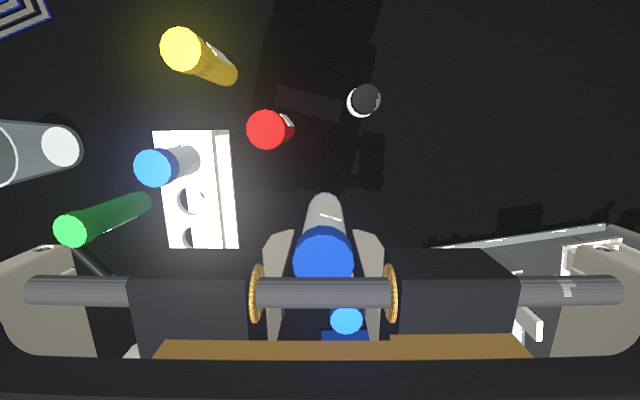

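The picture shows spare1 held by its cap at (323,256). In the rack are the tube cap at (152,168) and empty holes near (195,201) and (190,236).

```bash
python3 - <<'E'
from h import *
c=cap('wrist')
a=cv2.cvtColor(c['frame'][120:255,120:260],cv2.COLOR_RGB2BGR)
cv2.imwrite('pics/hole.png',cv2.resize(a,None,fx=5,fy=4.4,interpolation=cv2.INTER_CUBIC))
for p in((422.5,-257),(466.4,-260.5),(510.2,-264)):print(proj(c,[*p,60]).round(1),proj(c,[*p,6]).round(1),proj(c,[*p,121]).round(1))
for u in ((153,131),(212,130)): print(onz(c,*u,60))
print(onz(c,322.6,257,222))
E
```

```text
[184.9 161.9] [205.2 156.7] [151.4 170.5]
[189.7 203.2] [208.8 192.2] [158.9 221. ]
[194.4 241.6] [212.2 225.6] [166.  267.1]
[ 388.86369579 -283.46307424   60.        ]
[ 393.28562773 -223.27737028   60.        ]
[ 464.15398374 -117.62636687  222.        ]
```

View pics/hole.png

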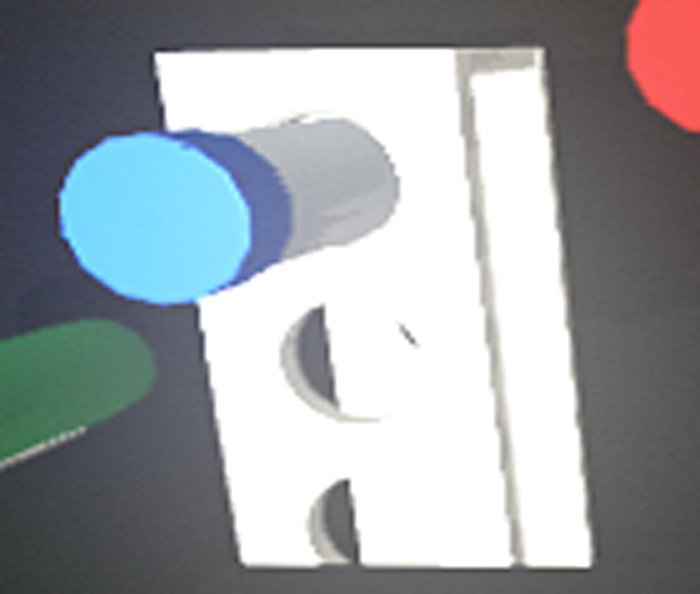

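carry_out([
  [[-8.5, -36, 0], [0, 0, 0]],
  [[-8.5, -72, 0], [0, 0, 0]],
  [[-8.5, -107, 0], [0, 0, 0]],
  [[-8.5, -141.5, 0], [0, 0, 0]],
  [[-8.5, -141.5, 0], [0, 0, 0]],
  [[-8.5, -141.5, 20], [0, 0, 0]],
  [[-8.5, -141.5, 38], [0, 0, 0]],
  [[-8.5, -141.5, 38], [0, 0, 0]],
])

```text
time_s: 4.65
tool_pos: [464.8, -257.9, 167.5]
ee_rot: [-0.003, 0.042, 0.999, 0.002]
force: [0.7, -1.0, -1.1]
grip_width: 32.1
grip_force: 30.0
```

```bash
python3 - <<'E'
from h import *
st=arm.read_state();print(st['tool_pos'],st['force'])
c=cap('wrist');save(c,'w3.png',(180,100,480,300),2.6)
E
```

```text
[ 464.77097915 -257.85550271  167.51498771] [ 0.68634998 -0.97196713 -1.13399007]
```

View pics/w3.png

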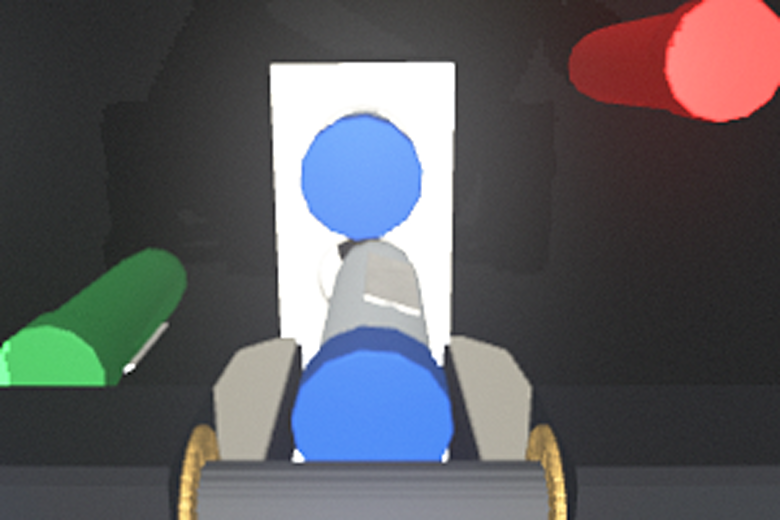

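Spare1's foot at crop (377,255) lies a little right of the rack's centre line (≈365). Hole 2's left rim is visible at (320,275). Checking numbers.

```bash
python3 - <<'E'
from h import *
st=arm.read_state();print(st['tool_pos'],st['joint_vel'].round(3))
c=cap('wrist'); f=cv2.cvtColor(c['frame'],cv2.COLOR_RGB2HSV)
w=cv2.inRange(f,(0,0,200),(180,60,255))
for v in (130,140,200,215,225):
  r=np.where(w[v,270:370])[0]+270; a,b=onz(c,r[0],v,60),onz(c,r[-1]+1,v,60);print(v,r[0],r[-1],a[:2].round(1),b[:2].round(1))
p=st['tool_pos']; print(proj(c,[p[0],p[1],p[2]-104]),[(proj(c,[p[0],p[1]+s,64]).round(1)) for s in(-11.5,11.5)])
r=np.where(w[:,300])[0];print(r[0],onz(c,300,r[0],60), np.where(w[:,345])[0][0],onz(c,345,np.where(w[:,345])[0][0],60))
f2=c['frame'][100:300,180:480];caps(c,121,lo=(95,90,100))
g=f[200,270:370];print(g[:,1].tolist(),g[:,2].tolist())
E
```

```text
[ 465.57744488 -258.19520091  169.47033074] [ 0.005 -0.04  -0.043 -0.001  0.027 -0.002]
130 285 354 [ 395.  -285.5] [ 400. -225.]
140 285 354 [ 403.4 -286.5] [ 408.5 -225.5]
200 288 353 [ 457.3 -289.8] [ 462.3 -229.5]
215 288 353 [ 471.6 -291.5] [ 476.7 -230.3]
225 289 352 [ 481.4 -291.6] [ 486.4 -231.8]
[323.13258712 207.46641437] [array([310.5, 208.1]), array([335.7, 206. ])]
123 [ 390.21548784 -271.97537864   60.        ] 123 [ 393.40733453 -233.30801721   60.        ]
[522.8 334.7] [16.9 34.1] [ 571.4 -103.6] r 7.2
[321.3 326.6] [40.4 41.6] [ 548.  -266.7] r 16.1
[112.6 331.8] [42.7 69.8] [ 540.6 -436.1] r 17.9
[323.  259.5] [61.  67.7] [ 490.3 -260.5] r 22.6
[319.1 166. ] [45.2 46.6] [ 421.  -257.5] r 15.4
[8, 4, 0, 8, 8, 4, 4, 0, 7, 7, 7, 4, 7, 11, 0, 7, 8, 18, 0, 0, 0, 0, 0, 0, 0, 0, 0, 0, 0, 0, 0, 0, 1, 3, 1, 0, 0, 0, 0, 0, 0, 6, 4, 4, 5, 4, 7, 5, 5, 5, 5, 8, 14, 13, 14, 13, 12, 13, 13, 13, 13, 10, 8, 5, 3, 3, 5, 1, 4, 0, 0, 0, 0, 0, 0, 0, 0, 0, 0, 0, 0, 0, 0, 12, 13, 11, 6, 10, 13, 0, 7, 7, 10, 4, 7, 7, 4, 7, 4, 8] [64, 66, 67, 66, 67, 70, 67, 67, 70, 72, 72, 72, 73, 72, 71, 71, 64, 169, 255, 255, 255, 255, 255, 255, 255, 255, 255, 255, 255, 255, 255, 255, 255, 253, 255, 255, 255, 255, 255, 255, 255, 252, 182, 186, 189, 190, 193, 191, 194, 194, 194, 192, 199, 196, 198, 197, 197, 197, 196, 198, 199, 197, 197, 195, 193, 190, 187, 198, 254, 255, 255, 255, 255, 255, 255, 255, 255, 255, 255, 255, 255, 255, 255, 251, 61, 72, 79, 78, 77, 74, 76, 76, 74, 72, 73, 72, 71, 69, 64, 68]
```

carry_out([
  [[-2, -2, 0], [0, 0, 0]],
  [[-2, -2, 0], [0, 0, 0]],
  [[-2, -2, 8], [0, 0, 0]],
  [[-2, -2, 16], [0, 0, 0]],
  [[-2, -2, 24], [0, 0, 0]],
  [[-2, -2, 30], [0, 0, 0]],
  [[-2, -2, 30], [0, 0, 0]],
])

```text
time_s: 5.33
tool_pos: [467.9, -260.9, 140.2]
ee_rot: [-0.001, 0.041, 0.999, 0.001]
force: [-0.0, 0.6, -0.8]
grip_width: 31.9
grip_force: 30.0
```

carry_out([
  [[0, 0, 8], [0, 0, 0]],
  [[0, 0, 16], [0, 0, 0]],
  [[0, 0, 24], [0, 0, 0]],
  [[0, 0, 30], [0, 0, 0]],
  [[0, 0, 31], [0, 0, 0]],
  [[0, 0, 31], [0, 0, 0]],
  [[0, 0, 31], [0, 0, 0]],
])

```text
time_s: 5.92
tool_pos: [468.6, -261.4, 110.9]
ee_rot: [-0.0, 0.041, 0.999, 0.0]
force: [-0.1, 0.2, -1.4]
grip_width: 32.4
grip_force: 30.0
```

carry_out([
  [[0, 0, 1], [0, 0, 0]],
  [[0, 0, 2], [0, 0, 0]],
  [[0, 0, 2.5], [0, 0, 0]],
  [[0, 0, 2.5], [0, 0, 0]],
])

```text
time_s: 6.25
tool_pos: [469.1, -261.6, 109.7]
ee_rot: [0.001, 0.041, 0.999, -0.0]
force: [-2.2, 1.7, 12.9]
grip_width: 32.5
grip_force: 30.0
```

carry_out([
  [[0, 0, 0], [0, 0, 0]],
  [[0, 0, 0], [0, 0, 0]],
  [[0, 0, 0], [0, 0, 0]],
  [[0, 0, 0], [0, 0, 0]],
  [[0, 0, 0], [0, 0, 0]],
], grip=0.6)

```text
time_s: 6.67
tool_pos: [468.6, -261.4, 108.3]
ee_rot: [-0.0, 0.041, 0.999, 0.0]
force: [0.6, 0.9, 0.1]
grip_width: 54.8
grip_force: 0.0
```

carry_out([
  [[0, 0, -40], [0, 0, 0]],
  [[0, 0, -80], [0, 0, 0]],
  [[0, 0, -100], [0, 0, 0]],
  [[0, 0, -100], [0, 0, 0]],
  [[0, 0, -100], [0, 0, 0]],
])

```text
time_s: 7.08
tool_pos: [468.8, -261.5, 209.0]
ee_rot: [0.001, 0.041, 0.999, -0.0]
force: [-0.4, -0.5, -0.6]
grip_width: 55.8
grip_force: 0.0
```

```bash
python3 - <<'E'
from h import *
st=arm.read_state();print(st['tool_pos'],st['grip_width'])
c=cap('wrist');caps(c,121,lo=(95,90,100)); caps(c,115,lo=(95,90,100))
c=cap('top');caps(c,121,lo=(100,120,100),amin=20)
print(togo([586,-106,210]))
E
```

```text
[ 468.84571011 -261.5071977   209.01133118] 55.75032876989902
[325.3 334.7] [33.  38.5] [ 592.1 -270. ] r 15.9
[324.9 207.3] [36.  38.4] [ 465.1 -260.2] r 15.3
[323.7 155. ] [38.1 38.8] [ 421.1 -257.5] r 15.4
[325.3 334.7] [33.  38.5] [ 597.  -270.4] r 16.3
[324.9 207.3] [36.  38.4] [ 466.7 -260.3] r 15.6
[323.7 155. ] [38.1 38.8] [ 421.7 -257.6] r 15.8
[524.5 323.7] [ 8.9 70. ] [ 130.7 -656.8] r 15.3
[446.8 286.8] [ 2.9 20.2] [ 259.9 -399.8] r 5.0
[517.8 272.4] [ 7.1 69.1] [ 301.2 -645.1] r 12.2
[182.5 241.5] [ 9.2 10.6] [429.6 487.1] r 15.8
[403.4 200.2] [7.7 9.9] [ 554.8 -266.5] r 13.2
[435.9 192.5] [ 4.6 12.8] [ 579.1 -379.5] r 8.0
[355.7 191.9] [ 9.9 10.4] [ 586.8 -104.7] r 16.9
[403.9 187.5] [7.7 9.8] [ 598.6 -270.2] r 13.3
[267.  180.2] [7.6 8.5] [633.8 198.3] r 13.0
[482.  183.6] [30.3 70.3] [ 606.8 -541.8] r 53.2
[265.6 167.6] [7.6 9.3] [677.9 202.7] r 13.2
[264.7 154.7] [7.6 9.7] [723.4 205.7] r 13.1
[263.6 142.5] [7.5 9.5] [766.7 209.3] r 13.1
[478.7 139.1] [ 2.4 23.4] [ 764.3 -541.2] r 4.3
[262.3 129.5] [ 7.7 10.6] [813.4 213.8] r 13.4
[-104.66064954  164.28636589   -2.86148444]
```

carry_out([
  [[-105, 164, 0], [0, 0, 0]],
  [[-105, 164, 0], [0, 0, 0]],
  [[-105, 164, 0], [0, 0, 0]],
  [[-105, 164, 0], [0, 0, 0]],
  [[-105, 164, 0], [0, 0, 0]],
  [[-105, 164, 0], [0, 0, 0]],
  [[-105, 164, 0], [0, 0, 0]],
], grip=1)

```text
time_s: 7.77
tool_pos: [586.7, -105.3, 206.4]
ee_rot: [-0.001, 0.04, 0.999, 0.0]
force: [-0.8, -0.1, -0.1]
grip_width: 92.0
grip_force: 0.0
```

```bash
python3 - <<'E'
from h import *
st=arm.read_state();print(st['tool_pos'],st['grip_width'])
c=cap('wrist');caps(c,115,lo=(95,90,100)); save(c,'w4.png')
E
```

```text
[ 586.65281417 -105.32909695  206.43677947] 91.97900200483976
[136.1 238.7] [32.  38.3] [ 598.9 -274.7] r 14.7
[  4.3 236.8] [45.7 47.8] [ 588.1 -399.9] r 22.7
[ 81.8 209.7] [13.4 39.5] [ 568.5 -317.3] r 6.2
[323.7 208.7] [35.3 36.4] [ 584.6 -105. ] r 15.2
[127.7 189.5] [34.5 40.4] [ 554.1 -271.2] r 15.2
[110.4  79. ] [39.  45.7] [ 465.4 -264.1] r 15.8
[99.8 14.2] [40.9 48.3] [ 419.1 -261.5] r 15.9
```

carry_out([
  [[0, 0, 40], [0, 0, 0]],
  [[0, 0, 75], [0, 0, 0]],
  [[0, 0, 95], [0, 0, 0]],
  [[0, 0, 103], [0, 0, 0]],
  [[0, 0, 103], [0, 0, 0]],
  [[0, 0, 103], [0, 0, 0]],
])

```text
time_s: 8.32
tool_pos: [586.9, -107.4, 106.0]
ee_rot: [0.0, 0.042, 0.999, -0.0]
force: [0.4, 0.1, 0.5]
grip_width: 93.1
grip_force: 0.0
```

carry_out([
  [[0, 0, 0], [0, 0, 0]],
  [[0, 0, 0], [0, 0, 0]],
  [[0, 0, 0], [0, 0, 0]],
  [[0, 0, 0], [0, 0, 0]],
  [[0, 0, 0], [0, 0, 0]],
  [[0, 0, 0], [0, 0, 0]],
  [[0, 0, 0], [0, 0, 0]],
  [[0, 0, 0], [0, 0, 0]],
], grip=0.2)

```text
time_s: 8.98
tool_pos: [586.8, -106.6, 105.3]
ee_rot: [-0.0, 0.041, 0.999, 0.0]
force: [-0.4, -0.5, 0.1]
grip_width: 44.3
grip_force: 0.0
```

carry_out([
  [[0, 0, 0], [0, 0, 0]],
  [[0, 0, 0], [0, 0, 0]],
  [[0, 0, 0], [0, 0, 0]],
  [[0, 0, 0], [0, 0, 0]],
])

```text
time_s: 9.32
tool_pos: [586.8, -106.6, 105.3]
ee_rot: [-0.0, 0.041, 0.999, 0.0]
force: [0.3, 0.9, 0.1]
grip_width: 32.4
grip_force: 30.0
```

carry_out([
  [[0, 0, -40], [0, 0, 0]],
  [[0, 0, -80], [0, 0, 0]],
  [[20, -20, -110], [0, 0, 0]],
  [[40, -50, -125], [0, 0, 0]],
  [[62.5, -80, -125], [0, 0, 0]],
  [[62.5, -115, -125], [0, 0, 0]],
  [[62.5, -150, -125], [0, 0, 0]],
  [[62.5, -164, -125], [0, 0, 0]],
])

```text
time_s: 9.98
tool_pos: [510.1, -268.3, 230.6]
ee_rot: [0.0, 0.042, 0.999, -0.001]
force: [-0.2, -0.8, 0.0]
grip_width: 32.4
grip_force: 30.0
```

carry_out([
  [[0, 0, 0], [0, 0, 0]],
  [[0, 0, 0], [0, 0, 0]],
  [[0, 0, 30], [0, 0, 0]],
  [[0, 0, 55], [0, 0, 0]],
  [[0, 0, 55], [0, 0, 0]],
  [[0, 0, 55], [0, 0, 0]],
  [[0, 0, 55], [0, 0, 0]],
])

```text
time_s: 10.57
tool_pos: [511.7, -264.3, 176.7]
ee_rot: [0.001, 0.041, 0.999, -0.0]
force: [-0.7, 0.4, -0.2]
grip_width: 32.4
grip_force: 30.0
```

```bash
python3 - <<'E'
from h import *
st=arm.read_state();print(st['tool_pos'],st['grip_width'],togo([511,-264.7,165]))
c=cap('wrist');caps(c,121,lo=(95,90,100)); save(c,'w5.png',(180,100,480,300),2.6)
p=st['tool_pos'];print((proj(c,[*p[:2],p[2]-105.3])-[180,100])*2.6,(proj(c,[509,-263.7,60])-[180,100])*2.6)
E
```

```text
[ 511.73008894 -264.32881968  176.69543716] 32.37490826131186 [ 0.71084266 -0.42365266 11.69483973]
[324.4 319.1] [39.1 39.8] [ 593.4 -270.3] r 16.0
[110.3 323.5] [39.7 55.5] [ 585.2 -449.7] r 17.3
[105.6 267.3] [19.2 79.4] [ 533.9 -438.9] r 7.9
[ 37.3 246.3] [ 7.  36.7] [ 512.4 -489.8] r 2.9
[322.9 257.3] [60.8 66. ] [ 538.4 -267.1] r 23.3
[324.2 162.6] [43.6 45.3] [ 466.3 -260.3] r 15.4
[323.3  95.3] [43.9 48.4] [ 421.5 -257.3] r 14.7
[373.15214659 276.60317833] [374.22045305 260.90307264]
```

View pics/w5.png

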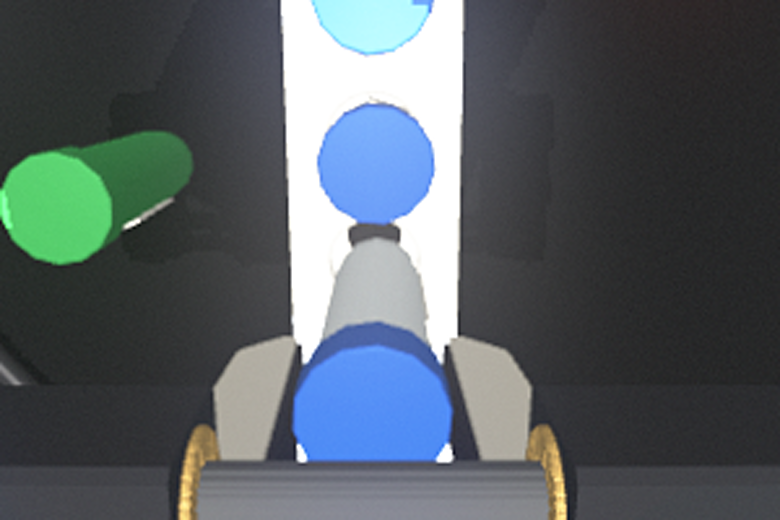

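Spare2's foot at crop (375,245) sits centred between hole 3's rims (330 and 420). Lowering.

carry_out([
  [[0, 0, 8], [0, 0, 0]],
  [[0, 0, 16], [0, 0, 0]],
  [[0, 0, 24], [0, 0, 0]],
  [[0, 0, 32], [0, 0, 0]],
  [[0, 0, 32], [0, 0, 0]],
  [[0, 0, 32], [0, 0, 0]],
])

```text
time_s: 11.12
tool_pos: [510.7, -264.8, 142.7]
ee_rot: [-0.001, 0.041, 0.999, 0.0]
force: [1.1, 0.5, -1.0]
grip_width: 32.6
grip_force: 30.0
```

carry_out([
  [[0, 0, 8], [0, 0, 0]],
  [[0, 0, 16], [0, 0, 0]],
  [[0, 0, 24], [0, 0, 0]],
  [[0, 0, 31], [0, 0, 0]],
  [[0, 0, 33], [0, 0, 0]],
  [[0, 0, 33], [0, 0, 0]],
  [[0, 0, 33], [0, 0, 0]],
])

```text
time_s: 11.7
tool_pos: [511.2, -264.9, 110.3]
ee_rot: [0.0, 0.041, 0.999, -0.0]
force: [-0.8, 0.8, 4.6]
grip_width: 31.7
grip_force: 30.0
```

carry_out([
  [[0, 0, 0], [0, 0, 0]],
  [[0, 0, 0], [0, 0, 0]],
  [[0, 0, 0], [0, 0, 0]],
  [[0, 0, 0], [0, 0, 0]],
  [[0, 0, 0], [0, 0, 0]],
], grip=0.6)

```text
time_s: 12.12
tool_pos: [510.9, -264.9, 110.2]
ee_rot: [-0.0, 0.041, 0.999, 0.0]
force: [-0.8, -1.1, 0.3]
grip_width: 55.2
grip_force: 0.0
```

carry_out([
  [[0, 0, -40], [0, 0, 0]],
  [[0, 0, -80], [0, 0, 0]],
  [[0, 0, -120], [0, 0, 0]],
  [[-10, 40, -140], [0, 0, 0]],
  [[-20, 80, -140], [0, 0, 0]],
  [[-34, 120, -140], [0, 0, 0]],
  [[-34, 160, -140], [0, 0, 0]],
  [[-34, 200, -140], [0, 0, -4]],
])

```text
time_s: 12.78
tool_pos: [561.6, -67.1, 250.3]
ee_rot: [0.0, 0.007, 1.0, -0.0]
force: [0.2, -0.2, -0.8]
grip_width: 56.0
grip_force: 0.0
```

carry_out([
  [[0, 110, 0], [0, 0, -5]],
  [[0, 110, 0], [0, 0, -5]],
  [[0, 110, 0], [0, 0, -5]],
  [[0, 110, 0], [0, 0, -5]],
  [[0, 110, 0], [0, 0, -5]],
  [[0, 110, 0], [0, 0, -5]],
])

```text
time_s: 13.28
tool_pos: [562.7, 40.6, 250.3]
ee_rot: [-0.0, -0.037, 0.999, -0.0]
force: [0.5, 0.2, -0.5]
grip_width: 55.6
grip_force: 0.0
```

```bash
python3 - <<'E'
from h import *
st=arm.read_state();print(st['tool_pos'],st['grip_width'],Rt(st).as_matrix().round(3).tolist(),st['joint_positions'].round(2))
c=cap('wrist');save(c,'w6.png',(180,60,640,400),1.7)
t=cap('top');caps(t,121,lo=(100,120,100),amin=30)
E
```

```text
[562.73157014  40.55882363 250.25045016] 55.6097826401617 [[-0.997, -0.074, -0.0], [-0.074, 0.997, -0.0], [0.0, -0.0, -1.0]] [-0.01  0.36  1.6  -0.    1.18 -1.66]
[525.3 323.5] [ 8.8 71. ] [ 131.2 -659.3] r 15.0
[517.5 271.4] [ 7.1 70.9] [ 304.3 -644.1] r 12.3
[182.5 241.6] [ 8.9 10.9] [429.4 487.1] r 15.2
[402.2 238.7] [ 7.4 10.2] [ 424.  -256.8] r 12.6
[402.3 225.5] [7.7 9.4] [ 468.5 -258.9] r 13.2
[402.9 213.1] [ 7.5 10. ] [ 510.6 -262.9] r 12.8
[403.3 200.2] [7.7 9.3] [ 554.7 -266.1] r 13.2
[435.9 192.5] [ 4.6 12.8] [ 579.1 -379.5] r 8.0
[403.8 187.5] [ 7.7 10.3] [ 598.4 -270. ] r 13.2
[267.  180.4] [7.2 9. ] [633.1 198.4] r 12.4
[481.9 183.6] [30.3 71. ] [ 606.7 -541.4] r 53.1
[265.6 167.6] [7.6 9.3] [677.9 202.7] r 13.2
[264.7 154.7] [7.5 9.9] [723.3 205.7] r 13.1
[263.6 142.5] [7.5 9.5] [766.7 209.3] r 13.1
[262.3 129.5] [ 7.7 10.6] [813.4 213.8] r 13.4
```

View pics/w6.png

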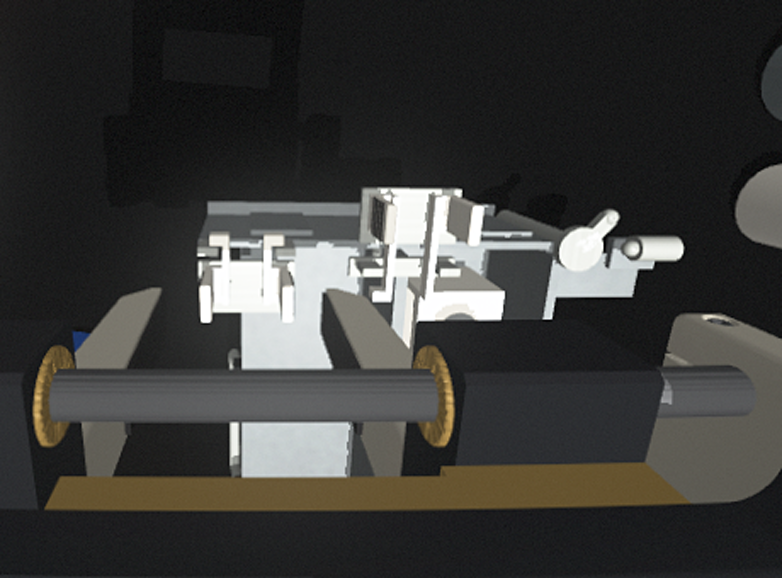

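The wrist crop shows all five tubes are in place (per the numbers). The main catch has two tabs with outer edges at crop u≈200 and 296 (v≈260–320). The safety catch tabs are at u≈372–398 and 445–485 (v≈190–245), with the hinge hardware on the right.

```bash
python3 - <<'E'
from h import *
c=cap('wrist')
print(c['pose'].round(3)[:3,3])
f=lambda u,v:(180+u/1.7,60+v/1.7)
for n,u,v in (('c1 L out far',200,321),('c1 R out far',295,321),('c1 L out near',198,290),('c1 R out near',296,288),('c2a',372,190),('c2b',396,243),('c2c',484,240),('c2d',447,190),('gate top R',200,245),('gate top L',552,240)):
    p=f(u,v); print(n,np.round(p,1),onz(c,*p,142)[:2].round(1),onz(c,*p,98)[:2].round(1))
g=cv2.cvtColor(c['frame'],cv2.COLOR_RGB2GRAY)
for v in(225,232,238,242,246,249): print(v,g[v,290:362].tolist())
cv2.imwrite('pics/c4.png',cv2.resize(c['frame'][160:255,285:480,::-1],None,fx=4.1,fy=6,interpolation=cv2.INTER_CUBIC))
E
```

```text
[492.962  34.446 399.94 ]
c1 L out far [297.6 248.8] [607.1  18.6] [626.6  15.9]
c1 R out far [353.5 248.8] [603.2  71.9] [622.   78.3]
c1 L out near [296.5 230.6] [588.8  16.6] [605.1  13.5]
c1 R out near [354.1 229.4] [583.6  70.5] [599.1  76.6]
c2a [398.8 171.8] [526.5 104.9] [532.2 116.9]
c2b [412.9 202.9] [554.1 121.9] [564.5 136.8]
c2c [464.7 201.2] [548.9 169.5] [558.5 192.6]
c2d [442.9 171.8] [523.5 144.5] [528.7 163.3]
gate top R [297.6 204.1] [563.   16.4] [574.9  13.3]
gate top L [504.7 201.2] [546.2 207.1] [555.2 236.6]
225 [43, 46, 45, 46, 49, 43, 42, 150, 125, 113, 147, 144, 144, 142, 134, 119, 232, 255, 255, 254, 254, 254, 254, 255, 255, 236, 235, 251, 250, 250, 250, 250, 250, 250, 250, 251, 251, 251, 251, 251, 251, 251, 251, 252, 244, 223, 253, 255, 254, 254, 254, 255, 255, 255, 210, 137, 127, 143, 147, 147, 147, 146, 94, 167, 226, 229, 229, 229, 230, 232, 230, 231]
232 [45, 47, 43, 45, 47, 45, 45, 35, 255, 255, 255, 254, 255, 255, 234, 103, 230, 255, 255, 255, 255, 254, 254, 255, 255, 241, 239, 251, 250, 250, 250, 250, 250, 250, 250, 250, 251, 251, 251, 251, 251, 251
[... 844 characters left out ...]
, 227, 228, 229, 229]
246 [47, 45, 47, 46, 46, 47, 43, 38, 188, 255, 255, 255, 255, 255, 243, 75, 45, 48, 51, 55, 51, 52, 52, 54, 53, 51, 51, 52, 51, 53, 52, 45, 149, 216, 226, 224, 224, 223, 224, 223, 225, 224, 224, 225, 224, 224, 223, 223, 224, 224, 224, 225, 224, 225, 225, 229, 173, 253, 255, 255, 255, 255, 250, 227, 226, 228, 228, 229, 229, 229, 230, 229]
249 [43, 45, 43, 45, 45, 47, 46, 42, 52, 206, 250, 246, 247, 250, 177, 40, 47, 49, 53, 50, 49, 53, 51, 51, 54, 51, 51, 51, 49, 52, 52, 45, 148, 212, 225, 222, 222, 223, 222, 222, 222, 223, 224, 223, 224, 224, 223, 223, 223, 225, 225, 226, 225, 225, 225, 223, 224, 240, 250, 251, 251, 252, 240, 225, 226, 227, 227, 227, 227, 228, 227, 229]
```

View pics/c4.png

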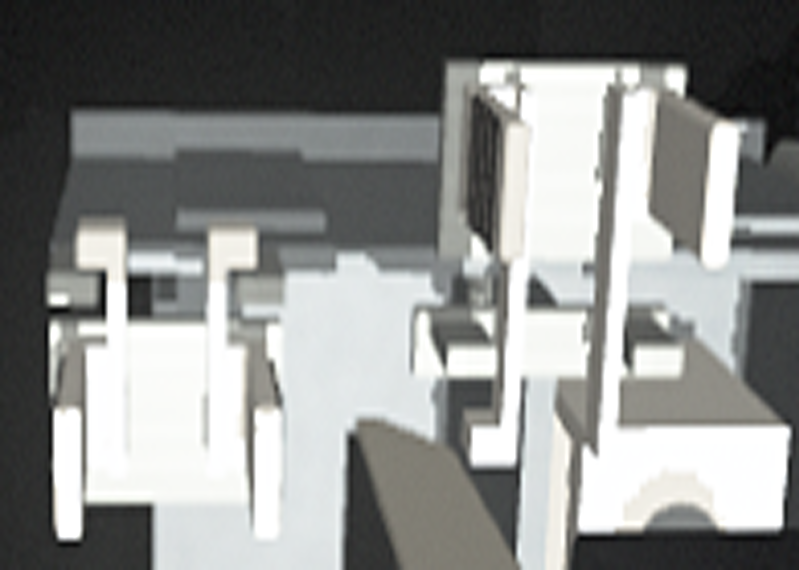

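```bash
python3 - <<'E'
from h import *
c=cap('wrist'); f=lambda u,v:(285+u/4.1,160+v/6)
P={}
for n,u,v in (('c1mid',167,474),('c1L',52,474),('c1R',282,474),('c2mid',619,194),('c2L',500,192),('c2R',738,194)):
    P[n]=onz(c,*f(u,v),142)+[2,-1.2,0]; print(n,P[n][:2].round(1))
for n,u,v,z in(('arm tipL',466,465,110),('armtopR',600,450,110),('gateR',62,152,98),('gateL',760,232,98)): print(n,onz(c,*f(u,v),z)[:2].round(1))
d=P['c1R']-P['c1L'];print('dir deg',np.degrees(np.arctan2(d[1],d[0])),np.linalg.norm(d))
d=P['c2R']-P['c2L'];print('dir deg',np.degrees(np.arctan2(d[1],d[0])),np.linalg.norm(d))
for n in('c1mid','c2mid'): print(n,togo([*P[n][:2],128]))
t=cap('top'); cv2.imwrite('pics/t2.png',t['frame'][:,:,::-1])
for n in('c1mid','c2mid'): print(proj(t,[*P[n][:2],142]))
E
```

```text
c1mid [597.2  43.4]
c1L [599.1  16.9]
c1R [595.2  69.9]
c2mid [544.7 140.2]
c2L [546.3 113.7]
c2R [542.7 167. ]
arm tipL [600.6 123.2]
armtopR [595.3 157.7]
gateR [554.2  14.8]
gateL [555.3 198.2]
dir deg 94.18536992316348 53.121076259801185
dir deg 93.90464267400436 53.45462222953214
c1mid [-34.50841513   0.91958975 122.31824001]
c2mid [ 10.80362582 101.30316991 122.31097151]
[312.22808132 188.85520282]
[283.64802533 204.96012134]
```

carry_out([
  [[-34.5, 1, 20], [0, 0, 0]],
  [[-34.5, 1, 40], [0, 0, 0]],
  [[-34.5, 1, 70], [0, 0, 0]],
  [[-34.5, 1, 85], [0, 0, 0]],
  [[-34.5, 1, 85], [0, 0, 0]],
  [[-34.5, 1, 85], [0, 0, 0]],
], grip=0.7)

```text
time_s: 14.03
tool_pos: [597.0, 44.2, 165.3]
ee_rot: [-0.001, -0.037, 0.999, 0.0]
force: [-0.1, -0.1, 1.2]
grip_width: 64.9
grip_force: 0.0
```

carry_out([
  [[0, 0, 10], [0, 0, 0]],
  [[0, 0, 20], [0, 0, 0]],
  [[0, 0, 30], [0, 0, 0]],
  [[0, 0, 37], [0, 0, 0]],
  [[0, 0, 37], [0, 0, 0]],
  [[0, 0, 37], [0, 0, 0]],
])

```text
time_s: 14.53
tool_pos: [596.9, 44.7, 128.0]
ee_rot: [-0.0, -0.037, 0.999, 0.0]
force: [-0.1, 0.3, 0.8]
grip_width: 65.1
grip_force: 0.0
```

carry_out([
  [[0, 0, 0], [0, 0, 0]],
  [[0, 0, 0], [0, 0, 0]],
  [[0, 0, 0], [0, 0, 0]],
  [[0, 0, 0], [0, 0, 0]],
  [[0, 0, 0], [0, 0, 0]],
  [[0, 0, 0], [0, 0, 0]],
  [[0, 0, 0], [0, 0, 0]],
  [[0, 0, 0], [0, 0, 0]],
], grip=0.28)

```text
time_s: 15.2
tool_pos: [597.2, 44.8, 128.9]
ee_rot: [0.0, -0.037, 0.999, 0.0]
force: [-2.8, 1.3, 5.8]
grip_width: 30.2
grip_force: 30.0
```

```bash
python3 - <<'E'
from h import *
st=arm.read_state();print(st['tool_pos'],st['force'],st['grip_width'],st['grip_force'])
c=cap('scene'); cv2.imwrite('pics/s2.png',c['frame'][:,:,::-1])
E
```

```text
[597.2143086   44.79509736 128.88272435] [-2.78859364  1.32096749  5.83787611] 30.16581410870033 30.01709282398224
```

carry_out([
  [[0, 0, 0], [0, 0, 0]],
  [[0, 0, 0], [0, 0, 0]],
  [[0, 0, 0], [0, 0, 0]],
  [[0, 0, 0], [0, 0, 0]],
  [[0, 0, 0], [0, 0, 0]],
], grip=0.7)

```text
time_s: 15.67
tool_pos: [597.1, 44.7, 128.3]
ee_rot: [-0.0, -0.037, 0.999, 0.0]
force: [0.6, 0.8, -1.4]
grip_width: 58.7
grip_force: 0.0
```

carry_out([
  [[0, 0, -35], [0, 0, 0]],
  [[0, 0, -70], [0, 0, 0]],
  [[10, 10, -110], [0, 0, 0]],
  [[40, 30, -122], [0, 0, 0]],
  [[65, 60, -122], [0, 0, 4]],
  [[65, 90, -122], [0, 0, 4]],
  [[65, 90, -122], [0, 0, 4]],
  [[65, 90, -122], [0, 0, 4]],
])

```text
time_s: 16.33
tool_pos: [525.2, 130.5, 250.3]
ee_rot: [0.0, -0.003, 1.0, -0.0]
force: [0.1, -0.2, 0.1]
grip_width: 64.6
grip_force: 0.0
```

```bash
python3 - <<'E'
from h import *
st=arm.read_state();print(st['tool_pos'],st['grip_width'],st['joint_positions'].round(2))
c=cap('wrist'); save(c,'w7.png')
g=cv2.cvtColor(c['frame'],cv2.COLOR_RGB2GRAY)
m=(g>240).astype(np.uint8)
# predicted catch2 tab tops for gate angles
H=np.array([544.7,140.2])
th=np.radians(4.1)
ex=np.array([np.cos(th),np.sin(th)]);ey=np.array([-ex[1],ex[0]])
hinge=H+22*ex+108*ey;print('hinge',hinge)
for a in(0.01,0.08):
    x=np.array([np.cos(th-a),np.sin(th-a)]);y=np.array([-x[1],x[0]])
    p=hinge-22*x-108*y; print(a,p,[proj(c,[*(p+s*y+q*x)-[2,-1.2],142]).round(0).tolist() for s in(-26,26) for q in(-11,11)])
for v in range(170,250,5):
    r=np.where(m[v,230:420])[0]+230; s=np.split(r,np.where(np.diff(r)>1)[0]+1); print(v,[(int(k[0]),int(k[-1])) for k in s if len(k)>2])
E
```

```text
[525.23885568 130.53009606 250.32710776] 64.64961599804127 [ 0.16  0.32  1.66 -0.    1.16 -1.42]
hinge [558.92197324 249.49654833]
0.01 [543.60776383 140.34768214] [[306.0, 213.0], [308.0, 235.0], [363.0, 210.0], [363.0, 232.0]]
0.08 [536.01108584 141.6861071 ] [[309.0, 203.0], [309.0, 226.0], [365.0, 204.0], [364.0, 227.0]]
170 []
175 []
180 []
185 []
190 []
195 []
200 [(316, 324), (347, 353)]
205 [(309, 313), (316, 323), (325, 341), (346, 353)]
210 [(309, 313), (316, 343), (346, 353), (359, 363)]
215 [(309, 313), (316, 342), (345, 353), (359, 363)]
220 [(308, 342), (345, 354), (359, 362)]
225 [(308, 314), (320, 324), (345, 349), (358, 363)]
230 [(254, 257), (320, 325), (345, 349)]
235 [(320, 324), (344, 348)]
240 [(320, 342), (344, 348)]
245 [(303, 305), (320, 342), (344, 348), (351, 363)]
```

The tab-top pixels (u 308–364, v 204–227) match the predicted gate angle of 0.08, so the gate has sprung ajar. Going onto the safety catch.

carry_out([
  [[-11, 10.5, 30], [0, 0, 0]],
  [[-11, 10.5, 60], [0, 0, 0]],
  [[-11, 10.5, 85], [0, 0, 0]],
  [[-11, 10.5, 100], [0, 0, 0]],
  [[-11, 10.5, 110], [0, 0, 0]],
  [[-11, 10.5, 122], [0, 0, 0]],
  [[-11, 10.5, 122], [0, 0, 0]],
  [[-11, 10.5, 122], [0, 0, 0]],
])

```text
time_s: 17.05
tool_pos: [536.8, 139.8, 128.4]
ee_rot: [-0.0, -0.002, 1.0, -0.0]
force: [-0.2, 0.3, 0.5]
grip_width: 65.0
grip_force: 0.0
```

carry_out([
  [[0, 0, 0], [0, 0, 0]],
  [[0, 0, 0], [0, 0, 0]],
  [[0, 0, 0], [0, 0, 0]],
  [[0, 0, 0], [0, 0, 0]],
  [[0, 0, 0], [0, 0, 0]],
  [[0, 0, 0], [0, 0, 0]],
  [[0, 0, 0], [0, 0, 0]],
  [[0, 0, 0], [0, 0, 0]],
], grip=0.2)

```text
time_s: 17.72
tool_pos: [537.4, 142.1, 129.5]
ee_rot: [0.001, -0.002, 1.0, 0.002]
force: [1.1, 14.3, 5.0]
grip_width: 30.5
grip_force: 30.0
```

```bash
cat >p.py <<'E'
from h import *
import sys
# plan: rows about hinge, in tool axes, for gate swings d (deg) from now
hinge=np.array([558.9,249.5])
st=arm.read_state(); M=Rt(st).as_matrix(); p=st['tool_pos']; r=np.array(p[:2])-hinge
print(p.round(1),st['force'].round(1),st['ft_torque'].round(2),st['grip_width'],st['grip_force'],st['joint_positions'].round(2),'r',np.linalg.norm(r).round(1),'ang',np.arctan2(r[1],r[0]).round(3),'tooly',np.degrees(np.arctan2(M[1,1],M[0,1])).round(1),st['time_s'])
for d in map(float,sys.argv[1:]):
    a=-np.radians(d); q=hinge+np.array([[np.cos(a),-np.sin(a)],[np.sin(a),np.cos(a)]])@r
    print(d,(M.T@np.array([*(q-p[:2]),0])).round(1).tolist())
E
python3 p.py 4 8 12 16 20 24 28 32
```

```text
[537.4 142.1 129.5] [ 1.1 14.3  5. ] [ 2.55 -0.06 -0.06] 30.450097768175638 30.01044988632202 [ 0.17  0.49  1.73  0.    0.91 -1.4 ] r 109.6 ang -1.768 tooly 90.2 17.7167
4.0 [7.4, 1.8, -0.0]
8.0 [14.7, 4.1, -0.0]
12.0 [21.8, 6.9, -0.0]
16.0 [28.7, 10.2, -0.1]
20.0 [35.4, 14.0, -0.1]
24.0 [41.8, 18.2, -0.1]
28.0 [47.8, 22.9, -0.1]
32.0 [53.6, 27.9, -0.1]
```

carry_out([
  [[3.7, 2.8, 0], [0, 0, 2]],
  [[7.4, 3.8, 0], [0, 0, 4]],
  [[14.7, 6.1, 0], [0, 0, 8]],
  [[21.8, 8.9, 0], [0, 0, 12]],
  [[28.7, 12.2, 0], [0, 0, 16]],
  [[35.4, 16, 0], [0, 0, 20]],
  [[41.8, 20.2, 0], [0, 0, 24]],
  [[41.8, 20.2, 0], [0, 0, 24]],
])

```text
time_s: 18.38
tool_pos: [495.0, 160.7, 129.5]
ee_rot: [0.001, 0.207, 0.978, 0.0]
force: [1.6, -0.6, 5.7]
grip_width: 30.2
grip_force: 30.0
```

```bash
python3 p.py 4 8 12 16 20 24 28 32
```

```text
[495.  160.7 129.5] [ 1.6 -0.6  5.7] [-0.27 -0.27 -0.04] 30.172116026761948 30.014411509037018 [ 0.22  0.44  1.82 -0.    0.88 -0.93] r 109.4 ang -2.195 tooly 66.0 18.3833
4.0 [7.4, 1.8, -0.0]
8.0 [14.7, 4.2, -0.0]
12.0 [21.8, 7.0, -0.0]
16.0 [28.7, 10.3, -0.1]
20.0 [35.3, 14.1, -0.1]
24.0 [41.6, 18.4, -0.1]
28.0 [47.7, 23.0, -0.1]
32.0 [53.4, 28.1, -0.1]
```

carry_out([
  [[7.4, 1.8, 0], [0, 0, 4]],
  [[14.7, 4.2, 0], [0, 0, 8]],
  [[21.8, 7, 0], [0, 0, 12]],
  [[28.7, 10.3, 0], [0, 0, 16]],
  [[35.3, 14.1, 0], [0, 0, 20]],
  [[41.6, 18.4, 0], [0, 0, 24]],
  [[47.7, 23, 0], [0, 0, 28]],
  [[47.7, 23, 0], [0, 0, 28]],
])

```text
time_s: 19.05
tool_pos: [460.3, 201.1, 129.4]
ee_rot: [0.001, 0.438, 0.899, 0.0]
force: [-2.8, -2.0, 12.1]
grip_width: 29.8
grip_force: 30.0
```

```bash
python3 p.py 4 8 12 16 20 24 28 32
```

```text
[460.3 201.1 129.4] [-2.8 -2.  12.1] [-0.44  0.45 -0.06] 29.76115464890368 30.04228502511978 [ 0.32  0.41  1.87 -0.    0.86 -0.34] r 109.9 ang -2.685 tooly 38.1 19.05
4.0 [7.4, 1.8, -0.0]
8.0 [14.7, 4.2, -0.0]
12.0 [21.9, 7.1, -0.0]
16.0 [28.8, 10.4, -0.0]
20.0 [35.4, 14.2, -0.0]
24.0 [41.8, 18.5, -0.0]
28.0 [47.8, 23.2, -0.0]
32.0 [53.5, 28.3, -0.0]
```

carry_out([
  [[7.4, 1.8, -0.5], [0, 0, 4]],
  [[14.7, 4.2, -1], [0, 0, 8]],
  [[21.9, 7.1, -1], [0, 0, 12]],
  [[28.8, 10.4, -1], [0, 0, 16]],
  [[35.4, 14.2, -1], [0, 0, 20]],
  [[41.8, 18.5, -1], [0, 0, 24]],
  [[47.8, 23.2, -1], [0, 0, 28]],
  [[47.8, 23.2, -1], [0, 0, 28]],
])

```text
time_s: 19.72
tool_pos: [448.6, 252.7, 129.5]
ee_rot: [0.0, 0.642, 0.767, -0.0]
force: [-2.6, -3.2, 5.6]
grip_width: 30.2
grip_force: 30.0
```

carry_out([
  [[0, 0, 0], [0, 0, 0]],
  [[0, 0, 0], [0, 0, 0]],
  [[0, 0, 0], [0, 0, 0]],
  [[0, 0, 0], [0, 0, 0]],
  [[0, 0, 0], [0, 0, 0]],
  [[0, 0, 0], [0, 0, 0]],
])

```text
time_s: 20.22
tool_pos: [448.6, 251.7, 129.5]
ee_rot: [-0.0, 0.64, 0.768, -0.0]
force: [-3.1, -2.6, 4.7]
grip_width: 30.1
grip_force: 30.0
```

```bash
python3 p.py; python3 - <<'E'
from h import *
t=cap('top');caps(t,121,lo=(100,120,100),amin=30)
# gate panel edge direction from wrist-independent check: tool yaw and position vs hinge
s=cap('scene'); cv2.imwrite('pics/s3.png',s['frame'][:,:,::-1])
E
```

```text
[448.6 251.7 129.5] [-3.1 -2.6  4.7] [-0.6   0.59  0.11] 30.116291192377503 30.0176802277565 [ 0.42  0.43  1.84 -0.    0.88  0.24] r 110.3 ang 3.122 tooly 10.4 20.2167
[529.2 322. ] [ 8.8 78.2] [ 135.6 -672.9] r 15.1
[517.5 271.4] [ 7.1 71.2] [ 304.5 -644.1] r 12.3
[182.5 241.5] [ 9.1 10.7] [429.8 487.2] r 15.5
[402.2 238.7] [ 7.4 10.2] [ 424.  -256.8] r 12.6
[402.3 225.5] [7.7 9.4] [ 468.5 -258.9] r 13.2
[402.9 213.1] [ 7.5 10. ] [ 510.6 -262.9] r 12.8
[403.3 200.2] [ 7.6 10. ] [ 554.9 -266.4] r 13.1
[435.9 192.6] [ 4.5 13.2] [ 578.7 -379.7] r 7.9
[403.8 187.5] [ 7.7 10.3] [ 598.4 -270. ] r 13.2
[266.9 180.3] [7.3 8.7] [633.5 198.6] r 12.5
[482.1 183.6] [30.2 70.8] [ 606.7 -542. ] r 53.1
[265.6 167.6] [7.5 9.3] [677.8 202.8] r 13.0
[264.7 154.7] [7.6 9.7] [723.4 205.7] r 13.2
[263.6 142.5] [7.5 9.5] [766.7 209.3] r 13.1
[262.3 129.5] [ 7.7 10.6] [813.4 213.8] r 13.4
```

```bash
python3 -c "
from cell import arm
print(arm.hand_in())"
```

```text
the job is handed in; nothing more can be done
None
```

I handed the job in at about 20 s on the robot clock; the judge's verdict was not shown. Both spare tubes stand on the floor of the two empty rack holes, the other three tubes have not moved, and the gripper is holding the gate open at about 1.47 rad.

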